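Open the battery bay of a set lamp

TASK

The cordless lamp of the animation set lies face down on the bench. Press its orange snap tab fully in, then push the released battery cover by its yellow step along the rails until the battery well is completely open, and leave the cover lying flat on the rails. Do it with the fingertips: do not lift the cover, and leave the lens, the tape roll, the toy chair and the spare battery where they are.

Things in the scene. Friction and masses are not known exactly. Their poses are not given: they have to be found in the camera images.
- lamp: Fixed black lamp housing, face down: 150 mm in x, y from -75 to +185, flat deck 45 mm high. Origin: on the bench, under the middle of the cover's seat; z up. Under the cover is the battery well (64 mm in x, 60 mm in y, centred on the origin; blue battery). A grey back stop (top 55 mm above the bench) closes the seat at y = -41.5. Between the rails the deck is free but for the tab.
- rail_end (a point): End of the slide way: lamp x = 0, y = +165 mm, 49 mm above the bench, level with the rail tops. Two aluminium rails (10 mm wide, 4 mm high, at lamp x = -40 and +40) run from y = -40 to here; the cover slides on them to lamp +y only. Grey guide walls at x = -50 and +50 (tops 59.5 mm up) flank them; over the seat their lips reach in to x = -40.5 and +40.5 and hold the cover down. No end stop.
- tab_press (a point): Point to press on top of the orange snap tab (flat, dark stripes; 30 mm in lamp x, y from 42 to 83 mm). In the lamp's frame x = 0, y = +66 mm; 58 mm above the bench with the tab out, 47 mm fully in (deck at 45). It lies 26 mm from the cover's edge: keep the finger off the cover while pressing.
- tab (a joint): How far the tab is pressed straight down, in m: 0 is out (it blocks the cover; it starts at 0 to 0.002), 0.011 is fully in, at its stop and 2 mm below the cover's underside. It clears the cover from 0.009. It resists with about 4 N and stays where it is pressed.
- cover: Loose white battery cover, a plate 90 mm (x) by 80 mm (y) by 6 mm, about 80 g. Origin: centre of its underside; axes as the lamp's; seated at lamp x = 0, y = 0, underside 49 mm above the bench. 1.5 mm of side play. Once it has moved over 70 mm to lamp +y the well is completely open; from 125 mm its front edge passes the rail ends, and beyond 150 mm it tips off.
- push_face (a point): Middle of the upright rear face (looks to lamp -y) of the yellow step on the cover: 50 mm wide, 12 mm high above the cover's top, which is 55 mm above the bench. In the cover's frame x = 0, y = -4 mm, z = 12 mm. Beyond the face the step slopes down. Put a fingertip behind it, over the flat rear 36 mm of the cover, and push to lamp +y; it slides with about 1 N.
- lens: Bystander: black camera lens standing upright, 72 mm across, 75 mm high; origin at the centre of its underside.
- tape: Bystander: blue roll of tape lying flat, 90 mm across, 19 mm high; origin at the centre of its underside.
- chair: Bystander: toy wooden chair, 50 by 50 mm, 100 mm high; origin under its centre.
- spare: Bystander: spare blue battery lying flat, 52 by 52 by 23 mm; origin at the centre of its underside.
There are look-alikes about, which are no part of the job. Of the things like the cover, leave any that is red; of the rest the larger one is meant.

How it is judged:
By the outcome, as a careful person would: the job done as asked, in the order asked, and still so for the second after the job is handed in, with the robot touching nothing.
It also fails if it takes over 40 s, if anything falls off the work surface, if the arm or the gripper's body presses on something with over 40 N, if the wrist force passes 120 N, or if a joint passes its speed limit or range.

ROBOT

A 6-joint arm with a two-finger parallel gripper is mounted at the origin on the work surface. World frame = base frame: x ahead of the robot, y to its left, z up, the work surface at z = 0. Lengths are in m, angles in rad, forces in N, time in s.
With the tool pointing down it reaches from about 0.25 to 0.775 m from the base axis. Payload 4 kg.
Tool frame: the origin (TCP) lies midway between the tips of the shut fingers; the grasp point (between the pads) lies 19 mm behind it; z points along the fingers, y is the direction in which the jaws open and shut (so a half turn about z gives the same grasp; the last joint's range is limited). The gripper opens to 94 mm and grips with 3 to 60 N. Pads are 16 mm wide; open, the fingers measure 119 mm over their backs; the gripper's body (75 mm by 177 mm) begins 78 mm behind the grasp point.
Start: joints at [-1.289, 0.087, 1.371, -0, 1.684, -0.103], TCP at [0.206, -0.51, 0.171] pointing down, gripper open.
Joint ranges: [-3.1, 3.1], [-0.76, 2.03], [0.27, 2.55], [-1.08, 4.22], [0.17, 2.65], [-2.57, 2.57]. Speed limits (rad/s): [2.79, 2.79, 3.14, 3.14, 3.14, 3.14].

INTERFACE

Orientations are given as [roll, pitch, yaw] about the fixed x, y, z axes, in that order (R = Rz(yaw) Ry(pitch) Rx(roll)).
In Python, from bench import robot, cams gives the robot as it stands.
- The arm moves only by the tool step_arm, never from a script. Its argument "plan" is a list that holds one entry, the list of rows, each a list of 5 numbers: the shift along the world's x, y, z in mm, then the turn about the world's z in rad, then the opening in per cent of the stroke, from 0 (shut) to 100 (fully open). In form: [[[tx, ty, tz, turn, fingers], ...]]. A call has 1 to 8 rows; each row is the pose to reach, as a shift and turn from the pose commanded when the call began; what a row does not reach only later rows make up. A row lasts 1/12 s, in which the tool goes at most 41.7 mm and 7.16 degrees, less where a joint would pass 70% of its speed; a pose out of reach is approached as far as the arm can. A call with a gripper value outside its range is refused whole. The fingers move at their own pace and stop on an object; the grip force is fixed at half the most. Time passes only in rows, so rows that repeat a pose let the fingers close. It gives the time, the measured TCP pose, the force and the opening at its end, in the units of the state.
- robot.get_obs(): the state, without advancing time (a new reading comes with each control period).
- cams.snapshot(name): name is "scene" or "top"; returns a dict with "frame" (400x640x3 uint8, red, green, blue), "camera_matrix" (3x3 intrinsics, pixels), "origin" and "attitude" of the camera in the world. Camera axes: x right, y down, z forward; pixel columns grow to the right and rows downward; lengths in m; the calibration is good to about 2 mm. A picture is of the moment at which its call begins. There is no depth.
- robot.close_job(): hands the job in, once; it reports no verdict.
The state is a dict: "time": time; "joint_positions": joint angles; "qvel": joint speeds; "joint_torque": joint torques, N m; "tool_pos": TCP position; "ee_rot": TCP orientation; "wrist_force": force on the tool from outside, world axes, zero at the start; "wrist_torque": the same for the moment, N m; "width": finger opening in m.
Only numpy, scipy, OpenCV 4.12 (cv2) and the standard library are available. Lean on these libraries where they do the work, as an engineer would, in place of code of your own. Each camera call takes 0.05 s, during which the arm holds its last target. There are 200 camera calls.

## Working session

There is one attempt and no reset: what is moved stays moved. The work goes in short steps, Python scripts to look and compute and a tool call to move; the robot and the scene stay as the last step left them, time stands still between calls to the robot, and variables do not carry over. Pictures are saved under pics/ and viewed, about 8 in all and at most 12, crops included, and the job is handed in when it is done.

Besides the shell and the picture viewer there is one more tool, called after ">>>" as name(argument=value, ...) on one line, values as JSON. step_arm: Moves the arm, as the interface text tells. Its arguments: {"type":"object","properties":{"plan":{"type":"array"}},"required":["plan"]}

```bash
mkdir -p pics; cat > h.py <<'E'
import numpy as np, cv2
from bench import robot, cams
def snap(n,f):
    s=cams.snapshot(n); cv2.imwrite('pics/'+f,cv2.cvtColor(s['frame'],cv2.COLOR_RGB2BGR)); return s
def ray(s,uv,z):
    R=np.array(s['attitude'],float); 
    d=R@np.linalg.inv(s['camera_matrix'])@np.array([uv[0],uv[1],1.]); o=np.array(s['origin'])
    return o+d*(z-o[2])/d[2]
E
python3 - <<'E'
from h import *
for n in('top','scene'):
    s=snap(n,n+'1.png'); print(n,s['camera_matrix'],s['origin'],s['attitude'])
o=robot.get_obs(); print(o)
E
```

```text
top [[473.74495243   0.         316.68350609]
 [  0.         473.74495243 197.23136836]
 [  0.           0.           1.        ]] [ 0.45094294 -0.01716614  0.92318531] [-3.0266812   0.01806136 -1.57075176]
scene [[467.22775731   0.         317.67813075]
 [  0.         467.22775731 198.93726117]
 [  0.           0.           1.        ]] [ 0.89758822 -0.38150181  0.70156225] [-2.46337849 -0.0131158   0.78845338]
{'time': 0.1, 'joint_positions': array([-1.28909401e+00,  8.78684912e-02,  1.37207766e+00, -4.10717759e-05,
        1.68355647e+00, -1.03100720e-01]), 'qvel': array([ 0.00130668, -0.00058463, -0.00371803,  0.00116357,  0.00120981,
       -0.00083526]), 'joint_torque': array([ 2.16802924e-03, -3.41252625e+01, -3.03301227e+01,  7.20335590e-02,
        3.04525264e-02, -1.03552397e-04]), 'tool_pos': array([ 0.20628712, -0.50926683,  0.17024106]), 'ee_rot': array([-3.13968863e+00, -1.55967370e-04,  3.84798302e-01]), 'wrist_force': array([-0.75893212, -0.16117209,  0.75090226]), 'wrist_torque': array([ 0.02472884, -0.04266086,  0.01212105]), 'width': 0.09373112803955165}
```

View pics/top1.png

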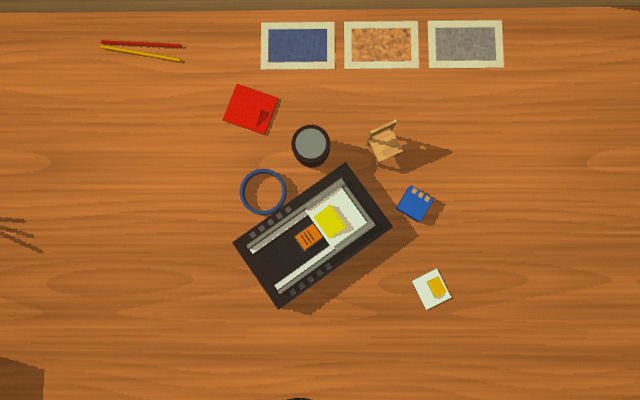

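View pics/scene1.png

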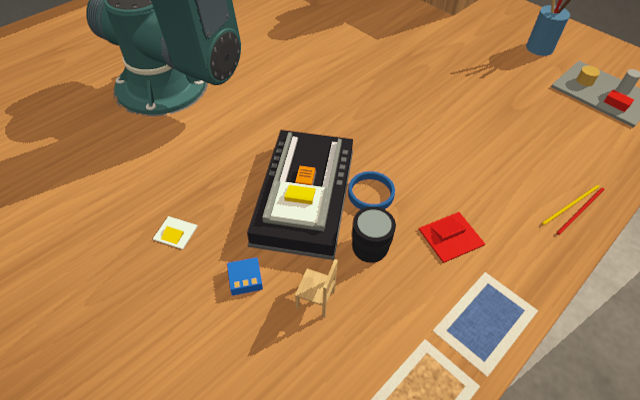

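The top view shows the lamp with deck corners near (345,163), (392,228), (279,308) and (233,241). The orange tab is at (308,237), and the white cover with its yellow step is at (332,220). Lamp +y points to the lower left of the image. The tape (263,192) and the lens (311,145) are beside the +y half and the +x or -x side. The small white look-alike (432,290) and the red one (251,108) are off the lamp. Next I measure the lamp.

```bash
cat > h.py <<'E'
import numpy as np, cv2
from scipy.spatial.transform import Rotation as Ro
from bench import robot, cams
def snap(n,f):
    s=cams.snapshot(n); cv2.imwrite('pics/'+f,cv2.cvtColor(s['frame'],cv2.COLOR_RGB2BGR)); return s
def ray(s,uv,z):
    R=Ro.from_euler('xyz',s['attitude']).as_matrix()
    d=R@np.linalg.inv(s['camera_matrix'])@np.array([uv[0],uv[1],1.]); o=np.array(s['origin'])
    return o+d*(z-o[2])/d[2]
def proj(s,p):
    R=Ro.from_euler('xyz',s['attitude']).as_matrix(); q=s['camera_matrix']@(R.T@(np.array(p)-s['origin'])); return q[:2]/q[2]
def blob(s,lo,hi,box=None):
    m=cv2.inRange(cv2.cvtColor(s['frame'],cv2.COLOR_RGB2HSV),lo,hi)
    if box: k=np.zeros_like(m);x0,x1,y0,y1=box;k[y0:y1,x0:x1]=1;m*=k
    c=max(cv2.findContours(m,0,2)[0],key=cv2.contourArea); M=cv2.moments(c)
    return np.array([M['m10'],M['m01']])/M['m00'],c
E
python3 - <<'E'
from h import *
for n,box in (('top',(280,375,180,260)),('scene',(270,340,150,215))):
    s=snap(n,n+'2.png')
    o,c=blob(s,(8,200,120),(18,255,255),box); print(n,'orange',o,cv2.contourArea(c),ray(s,o,.057))
    y,c=blob(s,(25,150,120),(35,255,255),box); print('yellow',y,cv2.contourArea(c),ray(s,y,.063))
    if n=='top':
        P=[ray(s,p,.045)[:2] for p in ((345,163),(392,228),(279,308),(233,241))]
        P=np.array(P);print(P); e=P-np.roll(P,-1,0); print(np.linalg.norm(e,axis=1),np.degrees(np.arctan2(e[:,1],e[:,0])))
    x0,x1,y0,y1=(225,400,155,315) if n=='top' else (230,400,120,270)
    cv2.imwrite('pics/c_%s.png'%n,cv2.cvtColor(cv2.resize(s['frame'][y0:y1,x0:x1],None,fx=4,fy=3.7 if 0 else 4,interpolation=2)[:600],cv2.COLOR_RGB2BGR))
E
```

```text
top orange [308.58371973 236.45492014] 323.5 [0.47894681 0.01325734 0.057     ]
yellow [329.42769041 221.26302806] 540.5 [ 0.5062494  -0.02477999  0.063     ]
[[ 0.61699092 -0.05453822]
 [ 0.49482392 -0.14044357]
 [ 0.34953929  0.06728143]
 [ 0.47101478  0.15374801]]
[0.14934692 0.25349023 0.14910654 0.25434659] [  35.11410571  -55.03073171 -144.55663729  125.02445943]
scene orange [305.01979566 174.86206897] 261.0 [0.47834417 0.01413052 0.057     ]
yellow [299.87267081 192.69927536] 322.0 [ 0.50644964 -0.02545567  0.063     ]
```

View pics/c_top.png

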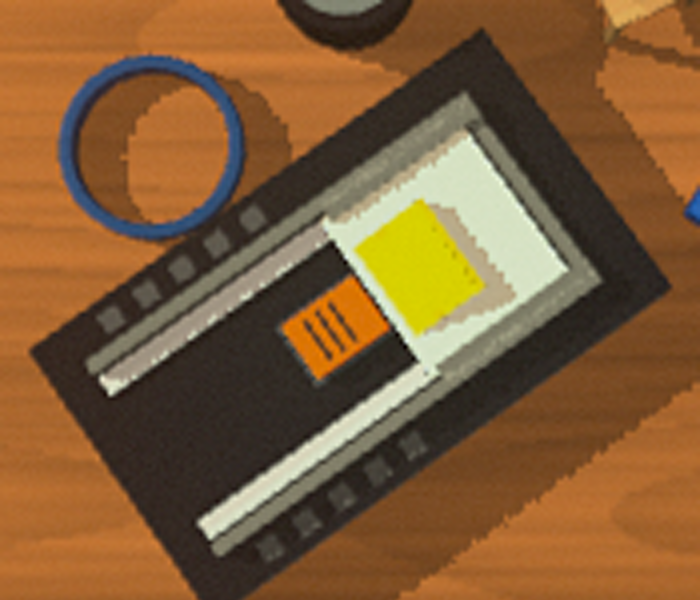

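The two views agree: lamp origin ≈ (0.5145, -0.038), lamp yaw ≈ 35°, tab press point ≈ (0.4766, 0.016), push face ≈ (0.517, -0.041). I'll shut the fingers, turn the jaw axis to lamp x (tool yaw 2.18) and go above the tab.

>>> step_arm(plan=[[[270, 526, 0, 1.797, 0], [270, 526, 0, 1.797, 0], [270, 526, 0, 1.797, 0], [270, 526, 0, 1.797, 0], [270, 526, 0, 1.797, 0], [270, 526, 0, 1.797, 0], [270, 526, 0, 1.797, 0], [270, 526, 0, 1.797, 0]]])

```text
time: 0.87
tool_pos: [0.359, -0.2113, 0.1713]
ee_rot: [3.141, 0.0, 1.39]
wrist_force: [1.2, -0.8, -0.3]
width: 0.0437
```

>>> step_arm(plan=[[[118, 228, -60, 0.797, 0], [118, 228, -60, 0.797, 0], [118, 228, -60, 0.797, 0], [118, 228, -60, 0.797, 0], [118, 228, -60, 0.797, 0], [118, 228, -60, 0.797, 0], [118, 228, -60, 0.797, 0], [118, 228, -60, 0.797, 0]]])

```text
time: 1.53
tool_pos: [0.4765, 0.0179, 0.1096]
ee_rot: [-3.14, -0.003, 2.188]
wrist_force: [-0.9, 0.4, -0.1]
width: 0.0005
```

```bash
python3 - <<'E'
from h import *
s=snap('scene','s3.png'); o=robot.get_obs(); print(o['tool_pos'],o['ee_rot'],o['wrist_force'],o['width'],proj(s,o['tool_pos']))
cv2.imwrite('pics/c3.png',cv2.cvtColor(cv2.resize(s['frame'][90:270,200:420],None,fx=3,fy=3),cv2.COLOR_RGB2BGR))
E
```

```text
[0.47626346 0.01595471 0.11033601] [-3.13967296e+00 -1.14920056e-03  2.18421054e+00] [-0.1111199  -0.73697416  0.76498314] 0.0007078627388446954 [304.70680121 153.49242447]
```

View pics/c3.png

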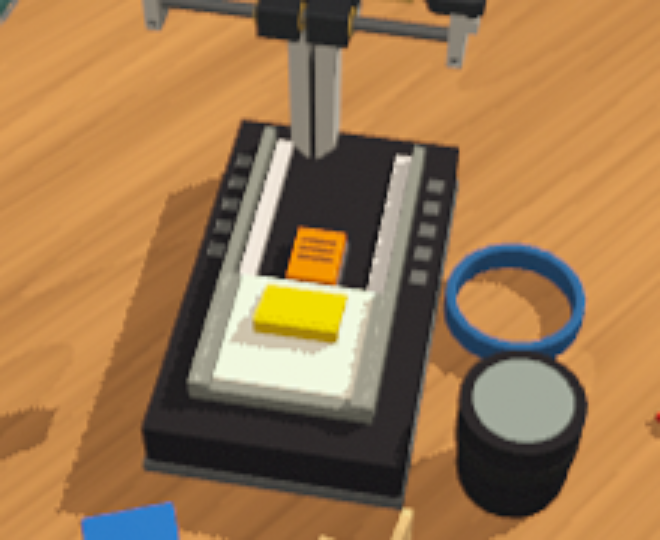

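The fingertips appear at about scene (305,142), but the reported TCP projects to (305,153). I'll check this in both views before pressing.

```bash
python3 - <<'E'
from h import *
o=robot.get_obs(); p=o['tool_pos']; out=[]
for n in('top','scene'):
    s=snap(n,n+'4.png'); q=proj(s,p); print(n,q, [proj(s,p+[0,0,d]) for d in(.01,.02,.04)])
    x,y=q.astype(int); c=s['frame'][y-40:y+40,x-50:x+50].copy()
    c=np.clip(c.astype(float)*1.8,0,255).astype(np.uint8); c=cv2.resize(c,None,fx=4,fy=4,interpolation=0)
    cv2.circle(c,(202,162),3,(255,0,255),-1); out.append(c)
cv2.imwrite('pics/c4.png',cv2.cvtColor(np.hstack(out),cv2.COLOR_RGB2BGR)); print(p)
E
```

```text
top [305.91339561 237.01828301] [array([305.67300579, 236.83359505]), array([305.42657884, 236.64426885]), array([304.91468041, 236.25098481])]
scene [304.70680121 153.49242447] [array([304.65810637, 149.46511468]), array([304.60847291, 145.36017652]), array([304.50627946, 136.90826072])]
[0.47626346 0.01595471 0.11033601]
```

View pics/c4.png

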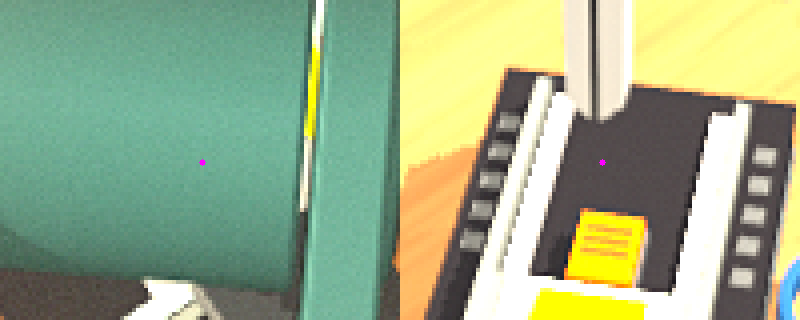

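```bash
python3 - <<'E'
import cv2
f=cv2.imread('pics/scene4.png')
print(f[138:160,290:322:2].sum(2)//3)
E
```

```text
[[118 219 234 179 129 133  43 127 130 131  82  43  43  43  44  44]
 [112 229 228 217 127 133  44 127 130 134  62  44  44  44  44  43]
 [107 230 227 223  95 134  42 128 134 101  45  44  43  45  42  45]
 [ 91 230 226 204  42 122  47 130 117  43  42  44  43  43  43  43]
 [ 94 231 227 168  36  78  45 111  73  41  44  44  44  44  44  44]
 [132 232 228 135  42  40  41  68  40  43  44  43  44  44  44  45]
 [176 230 230 108  41  43  44  42  43  42  44  43  44  43  43  43]
 [216 228 233  81  43  43  44  43  44  44  43  43  45  44  43  45]
 [228 227 230  59  43  43  44  44  43  44  43  44  44  44  43  43]
 [229 225 222  36  44  44  44  43  43  43  44  44  44  44  44  44]
 [233 225 204  38  42  43  43  43  44  43  44  44  44  45  43  43]
 [233 226 167  38  45  44  44  43  44  44  43  45  43  44  45  44]
 [232 228 135  41  44  44  44  44  43  44  46  43  44  45  43  43]
 [230 229 109  43  43  44  44  44  43  44  45  45  43  43  45  44]
 [229 233  81  42  44  44  44  44  43  44  43  44  45  44  44  43]
 [227 230  62  45  44  43  42  44  44  43  43  44  43  44  43  44]
 [226 223  38  42  45  43  43  43  43  43  45  43  44  43  44  44]
 [226 204  38  43  43  44  44  44  44  42  43  43  44  45  44  44]
 [227 167  39  43  43  43  43  42  44  44  44  45  44  43  45  43]
 [228 136  40  43  43  42  42  44  43  44  44  43  42  43  43  44]
 [230 109  42  43  43  45  44  44  44  43  45  43  45  45  43  44]
 [233  82  43  45  44  44  44  45  44  43  44  44  43  43  44  44]]
```

>>> step_arm(plan=[[[0, 0, -40, 0, 0], [0, 0, -40, 0, 0], [0, 0, -40, 0, 0], [0, 0, -40, 0, 0]]])

```text
time: 2.02
tool_pos: [0.477, 0.0137, 0.0727]
ee_rot: [3.141, 0.001, 2.18]
wrist_force: [0.6, 1.6, 0.1]
width: 0.0004
```

```bash
python3 - <<'E'
from h import *
s=snap('scene','s5.png'); p=robot.get_obs()['tool_pos']; q=proj(s,p); print(p,q)
c=cv2.resize(s['frame'][130:210,250:350],None,fx=6,fy=6,interpolation=0); cv2.circle(c,tuple(int(v) for v in (q-[250,130]+.5)*6),3,(255,0,255),-1)
cv2.imwrite('pics/c5.png',cv2.cvtColor(cv2.convertScaleAbs(c,alpha=1.7),cv2.COLOR_RGB2BGR))
E
```

```text
[0.47791827 0.01378779 0.0734884 ] [304.64953296 168.78841341]
```

View pics/c5.png

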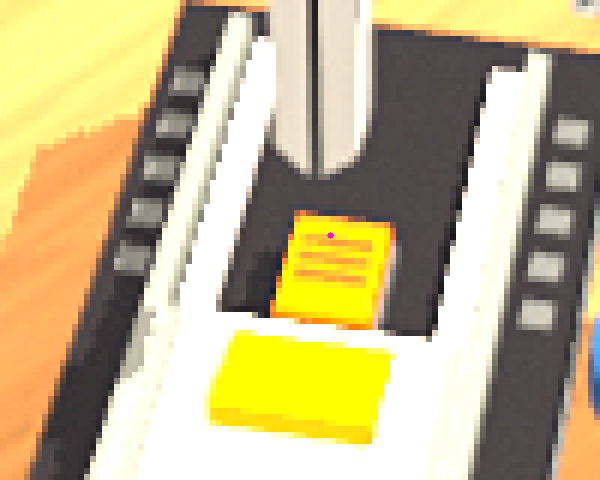

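The offset is steady, about (-2,-10) px: the tips look either ~24 mm higher or ~25 mm further to lamp +y than reported. The robot base gives a check on the camera, so I'll project it. Then I'll lower the finger a little, watching the force; every explanation leaves that harmless.

>>> step_arm(plan=[[[0, 0, -6, 0, 0], [0, 0, -12, 0, 0], [0, 0, -16, 0, 0], [0, 0, -16, 0, 0], [0, 0, -16, 0, 0]]])

```text
time: 2.48
tool_pos: [0.4764, 0.0148, 0.055]
ee_rot: [-3.141, -0.0, 2.182]
wrist_force: [0.3, 0.0, 0.2]
width: 0.0007
```

```bash
python3 - <<'E'
from h import *
s=snap('scene','s6.png'); o=robot.get_obs(); p=o['tool_pos']; q=proj(s,p); print(p,q,o['wrist_force'])
print('base',proj(s,[0,0,0]),proj(s,[.1,0,0]),proj(s,[0,-.1,0]))
a=cv2.resize(s['frame'][130:210,250:350],None,fx=4,fy=4,interpolation=0); cv2.circle(a,tuple(int(v) for v in (q-[250,130]+.5)*4),3,(255,0,255),-1)
b=s['frame'][0:160,60:260].copy(); 
for r in(0.05,.08,.1):
  for t in np.arange(0,6.3,.1):
    u=proj(s,[r*np.cos(t),r*np.sin(t),0]); cv2.circle(b,(int(u[0]-60),int(u[1])),0,(255,0,255),-1)
b=cv2.resize(b,None,fx=2,fy=2)
cv2.imwrite('pics/c6.png',cv2.cvtColor(cv2.convertScaleAbs(np.hstack([a,b]),alpha=1.6),cv2.COLOR_RGB2BGR))
E
```

```text
[0.47664823 0.01479819 0.0552408 ] [304.65297963 174.81825878] [-0.46809248 -0.57946179  0.29255227]
base [161.4743308   86.19583652] [185.93283363 106.00989828] [123.79437711 105.24993219]
```

View pics/c6.png

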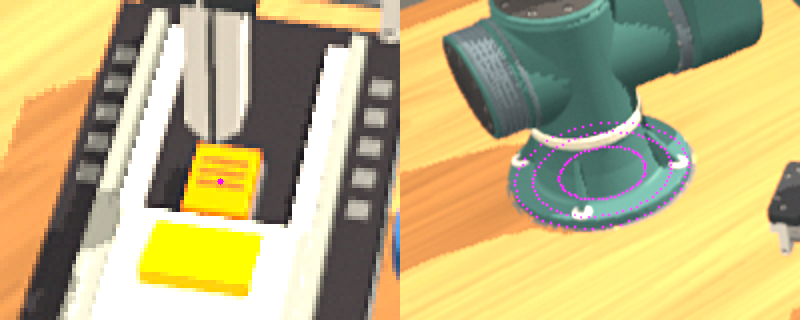

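The base circles line up with the camera, so the camera is right, and there's no contact at reported z 0.055. The real tips are off from the reported TCP. Going lower by touch shows whether the offset is in height or sideways.

>>> step_arm(plan=[[[0, 0, -3, 0, 0], [0, 0, -6, 0, 0], [0, 0, -8, 0, 0], [0, 0, -8, 0, 0]]])

```text
time: 2.87
tool_pos: [0.4762, 0.0148, 0.0466]
ee_rot: [-3.141, -0.001, 2.182]
wrist_force: [-0.2, -0.2, -0.2]
width: 0.0
```

>>> step_arm(plan=[[[0, 0, -1, 0, 0], [0, 0, -2, 0, 0], [0, 0, -3, 0, 0], [0, 0, -3, 0, 0]]])

```text
time: 3.2
tool_pos: [0.4766, 0.0148, 0.0441]
ee_rot: [-3.141, -0.0, 2.182]
wrist_force: [0.8, -0.7, -0.4]
width: 0.0002
```

>>> step_arm(plan=[[[0, 0, -1, 0, 0], [0, 0, -2, 0, 0], [0, 0, -3, 0, 0], [0, 0, -3, 0, 0]]])

```text
time: 3.53
tool_pos: [0.4765, 0.0147, 0.0411]
ee_rot: [-3.141, -0.0, 2.182]
wrist_force: [0.2, 0.5, 0.3]
width: 0.0006
```

```bash
python3 - <<'E'
from h import *
s=snap('scene','s7.png'); o=robot.get_obs(); p=o['tool_pos']; q=proj(s,p); print(p,q,o['wrist_force'])
a=cv2.resize(s['frame'][130:210,250:350],None,fx=6,fy=6,interpolation=0)
cv2.imwrite('pics/c7.png',cv2.cvtColor(cv2.convertScaleAbs(a,alpha=1.4),cv2.COLOR_RGB2BGR))
E
```

```text
[0.47654498 0.01474117 0.04114711] [304.65745375 179.81873238] [-0.60745769 -0.54472999 -0.31403682]
```

View pics/c7.png

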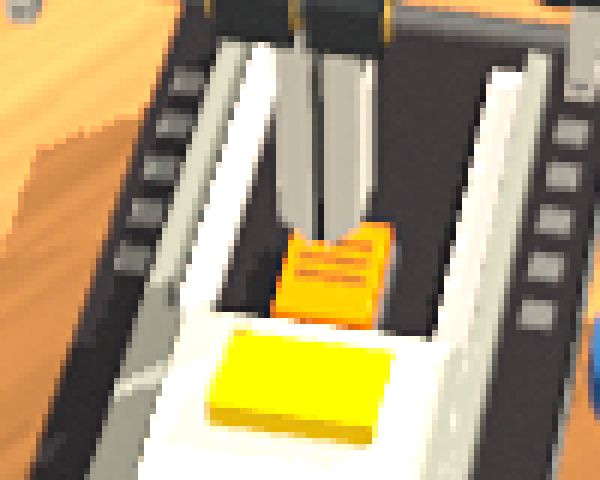

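The finger now covers the far end of the tab in the image with no contact. So the tips really are about 20 mm higher than reported, and I'll find the exact height by contact.

>>> step_arm(plan=[[[0, 0, -1, 0, 0], [0, 0, -2, 0, 0], [0, 0, -3, 0, 0], [0, 0, -4, 0, 0], [0, 0, -4, 0, 0]]])

```text
time: 4.0
tool_pos: [0.4765, 0.0148, 0.037]
ee_rot: [-3.141, -0.0, 2.182]
wrist_force: [-0.6, -0.5, 0.4]
width: 0.0006
```

>>> step_arm(plan=[[[0, 0, -1, 0, 0], [0, 0, -2, 0, 0], [0, 0, -3, 0, 0], [0, 0, -3, 0, 0]]])

```text
time: 4.33
tool_pos: [0.4765, 0.0147, 0.034]
ee_rot: [-3.141, -0.0, 2.182]
wrist_force: [0.5, 0.2, 0.1]
width: 0.0007
```

>>> step_arm(plan=[[[0, 0, -1, 0, 0], [0, 0, -2, 0, 0], [0, 0, -2, 0, 0]]])

```text
time: 4.58
tool_pos: [0.4765, 0.0148, 0.032]
ee_rot: [-3.141, -0.0, 2.182]
wrist_force: [-0.0, -0.2, 0.2]
width: 0.0001
```

>>> step_arm(plan=[[[0, 0, -1, 0, 0], [0, 0, -2, 0, 0], [0, 0, -2, 0, 0]]])

```text
time: 4.83
tool_pos: [0.4765, 0.0148, 0.0301]
ee_rot: [-3.141, -0.0, 2.182]
wrist_force: [-0.0, 0.4, 1.0]
width: 0.0001
```

```bash
python3 - <<'E'
from h import *
s=snap('scene','s8.png'); o=robot.get_obs(); p=o['tool_pos']; q=proj(s,p); print(p,q,o['wrist_force'])
a=cv2.resize(s['frame'][130:210,250:350],None,fx=6,fy=6,interpolation=0)
cv2.imwrite('pics/c8.png',cv2.cvtColor(cv2.convertScaleAbs(a,alpha=1.4),cv2.COLOR_RGB2BGR))
E
```

```text
[0.47658128 0.01474292 0.03015254] [304.72120269 183.65404055] [0.50344923 0.21763332 0.78510139]
```

View pics/c8.png

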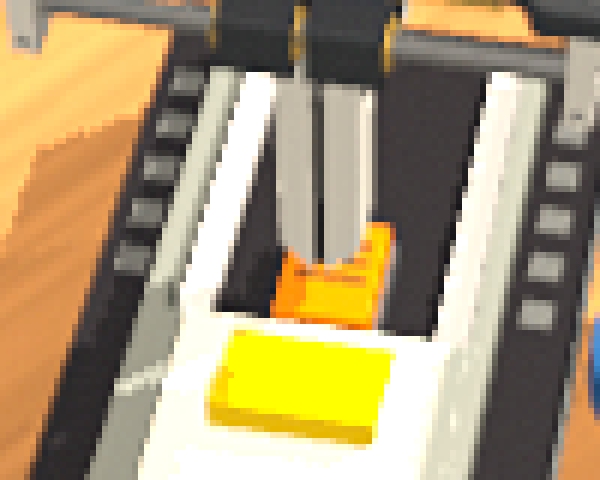

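Contact is beginning at reported z ≈ 0.030, with the tip on the tab stripes at scene (304,174). So the true tip is about 26 mm above the reported TCP. I'll press down in small steps.

>>> step_arm(plan=[[[0, 0, -1, 0, 0], [0, 0, -2, 0, 0], [0, 0, -3, 0, 0], [0, 0, -4, 0, 0], [0, 0, -4, 0, 0]]])

```text
time: 5.3
tool_pos: [0.4765, 0.0148, 0.026]
ee_rot: [-3.141, -0.0, 2.182]
wrist_force: [-0.8, -0.0, 0.4]
width: 0.0004
```

>>> step_arm(plan=[[[0, 0, -1, 0, 0], [0, 0, -2, 0, 0], [0, 0, -3, 0, 0], [0, 0, -4, 0, 0], [0, 0, -4, 0, 0]]])

```text
time: 5.72
tool_pos: [0.4767, 0.0147, 0.0225]
ee_rot: [3.141, 0.0, 2.182]
wrist_force: [-1.7, -0.8, 2.7]
width: 0.0007
```

>>> step_arm(plan=[[[0, 0, -1, 0, 0], [0, 0, -2, 0, 0], [0, 0, -3, 0, 0], [0, 0, -4, 0, 0], [0, 0, -4, 0, 0]]])

```text
time: 6.13
tool_pos: [0.4767, 0.0147, 0.0182]
ee_rot: [3.141, 0.0, 2.182]
wrist_force: [-0.5, 0.5, 1.9]
width: 0.0005
```

>>> step_arm(plan=[[[0, 0, -1, 0, 0], [0, 0, -2, 0, 0], [0, 0, -3, 0, 0], [0, 0, -3, 0, 0]]])

```text
time: 6.47
tool_pos: [0.4767, 0.0147, 0.0151]
ee_rot: [3.141, 0.0, 2.182]
wrist_force: [-0.0, -0.4, 1.7]
width: 0.0007
```

>>> step_arm(plan=[[[0, 0, -1, 0, 0], [0, 0, -2, 0, 0], [0, 0, -2, 0, 0]]])

```text
time: 6.72
tool_pos: [0.4767, 0.0147, 0.0131]
ee_rot: [3.141, 0.0, 2.182]
wrist_force: [-0.3, 0.8, 3.0]
width: 0.0003
```

>>> step_arm(plan=[[[0, 0, -1, 0, 0], [0, 0, -2, 0, 0], [0, 0, -2, 0, 0]]])

```text
time: 6.97
tool_pos: [0.4768, 0.0147, 0.0129]
ee_rot: [3.141, 0.0, 2.182]
wrist_force: [-5.1, 0.3, 11.2]
width: 0.0002
```

```bash
python3 - <<'E'
from h import *
s=snap('scene','s9.png'); o=robot.get_obs(); p=o['tool_pos']; q=proj(s,p); print(p,q,o['wrist_force'])
a=cv2.resize(s['frame'][130:210,250:350],None,fx=6,fy=6,interpolation=0)
cv2.imwrite('pics/c9.png',cv2.cvtColor(cv2.convertScaleAbs(a,alpha=1.4),cv2.COLOR_RGB2BGR))
E
```

```text
[0.47678273 0.01472883 0.01292862] [304.86440248 189.56169312] [-4.95557314 -0.1346008  10.84967856]
```

View pics/c9.png

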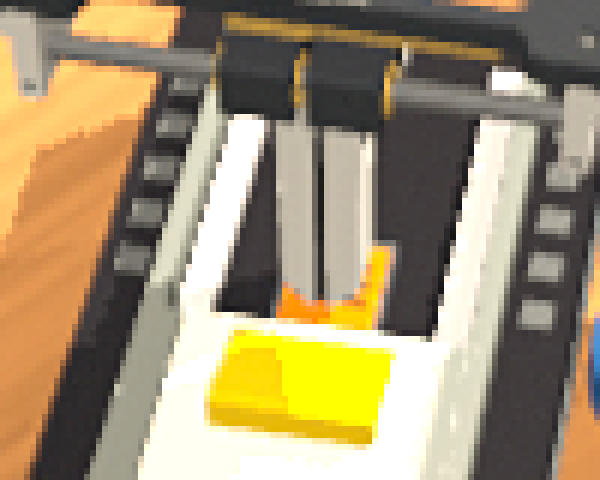

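The stop was reached at reported z 0.013, with the force rising to 11 N after about 11 mm of travel from contact (0.024). So the real tip is 34 mm above the reported z, and horizontally it agrees. Next I rise, move behind the step (lamp y ≈ -23) and look.

>>> step_arm(plan=[[[0, 0, 20, 0, 0], [0, 0, 45, 0, 0], [0, 0, 45, 0, 0], [25, -36, 45, 0, 0], [50, -71, 45, 0, 0], [50, -71, 45, 0, 0], [50, -71, 45, 0, 0]]])

```text
time: 7.6
tool_pos: [0.5269, -0.0577, 0.0546]
ee_rot: [-3.14, -0.001, 2.179]
wrist_force: [-1.0, 0.2, -0.8]
width: 0.0002
```

```bash
python3 - <<'E'
from h import *
s=snap('scene','s10.png'); o=robot.get_obs(); p=o['tool_pos']; print(p,o['wrist_force'],proj(s,p+[0,0,.034]))
a=cv2.resize(s['frame'][120:260,220:400],None,fx=4,fy=4,interpolation=0)
cv2.imwrite('pics/c10.png',cv2.cvtColor(cv2.convertScaleAbs(a,alpha=1.2),cv2.COLOR_RGB2BGR))
E
```

```text
[ 0.52600844 -0.05640596  0.05466491] [-0.15906108  0.43112975  0.09727597] [294.25855408 199.27174852]
```

View pics/c10.png

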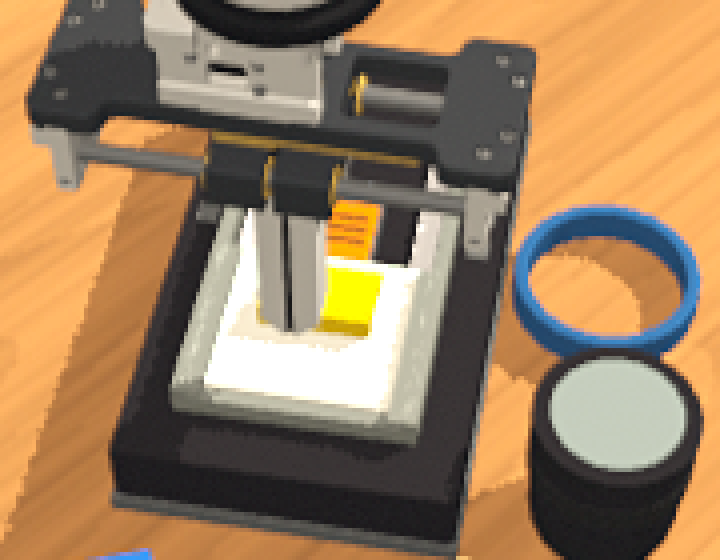

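The finger hangs over the rear flat of the cover behind the step, with the tip at scene (293,202). The tab stays flat and the bystanders are untouched. Lowering now to a true tip height of about 61 mm.

>>> step_arm(plan=[[[2, 1, -15, 0, 0], [2, 1, -25, 0, 0], [2, 1, -28, 0, 0], [2, 1, -28, 0, 0], [2, 1, -28, 0, 0]]])

```text
time: 8.07
tool_pos: [0.5281, -0.0545, 0.0281]
ee_rot: [-3.141, -0.001, 2.183]
wrist_force: [-0.8, 0.4, 0.2]
width: 0.0002
```

>>> step_arm(plan=[[[0, 0, -2, 0, 0], [-3, 4, -2, 0, 0], [-6, 8, -2, 0, 0], [-9, 12, -2, 0, 0], [-12, 17, -2, 0, 0], [-15, 21, -2, 0, 0], [-18, 25, -2, 0, 0], [-20, 29, -2, 0, 0]]])

```text
time: 8.73
tool_pos: [0.5084, -0.0258, 0.0265]
ee_rot: [3.141, 0.0, 2.182]
wrist_force: [0.1, -0.3, -0.0]
width: 0.0002
```

```bash
python3 - <<'E'
from h import *
s=snap('scene','s11.png'); o=robot.get_obs(); p=o['tool_pos']; print(p,o['wrist_force'])
a=cv2.resize(s['frame'][120:260,220:400],None,fx=4,fy=4,interpolation=0)
cv2.imwrite('pics/c11.png',cv2.cvtColor(cv2.convertScaleAbs(a,alpha=1.2),cv2.COLOR_RGB2BGR))
E
```

```text
[ 0.50803383 -0.02505008  0.02641109] [-0.55257131  0.26195276 -1.01106441]
```

View pics/c11.png

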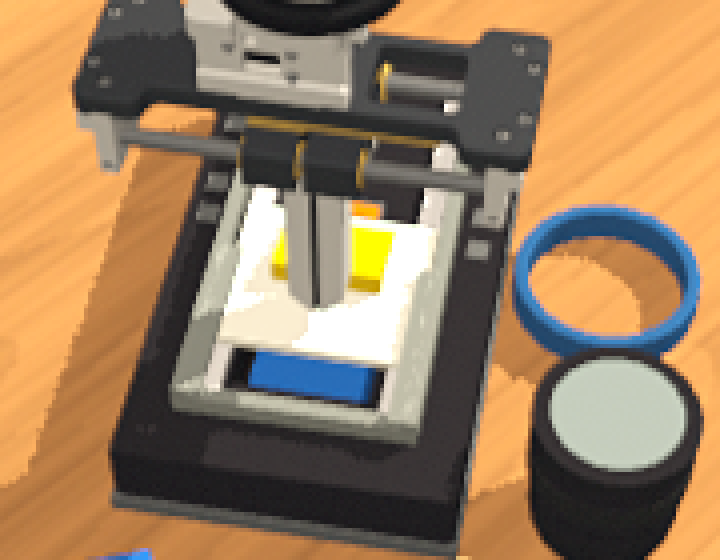

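The cover slides: the blue battery is showing behind it at crop (310,378), and it has moved about 26 mm. That was the 12th picture, so the rest is checked numerically. I'll push about 68 mm more.

>>> step_arm(plan=[[[-3, 4, 0, 0, 0], [-6, 8, 0, 0, 0], [-9, 13, 0, 0, 0], [-12, 17, 0, 0, 0], [-15, 22, 0, 0, 0], [-18, 26, 0, 0, 0], [-20, 29, 0, 0, 0], [-20, 29, 0, 0, 0]]])

```text
time: 9.45
tool_pos: [0.488, 0.0035, 0.0262]
ee_rot: [-3.141, -0.001, 2.183]
wrist_force: [0.4, -0.3, -0.5]
width: 0.0006
```

>>> step_arm(plan=[[[-3, 4, 0, 0, 0], [-6, 8, 0, 0, 0], [-9, 13, 0, 0, 0], [-12, 17, 0, 0, 0], [-15, 21, 0, 0, 0], [-17, 25, 0, 0, 0], [-19, 27, 0, 0, 0], [-19, 27, 0, 0, 0]]])

```text
time: 10.12
tool_pos: [0.4692, 0.0304, 0.0263]
ee_rot: [3.142, -0.001, 2.183]
wrist_force: [-0.5, 0.3, -1.0]
width: 0.0007
```

```bash
cat > chk.py <<'E'
from h import *
import sys
L=lambda p:(np.array([[.8192,.5736],[-.5736,.8192]])@(p[:2]-np.array([.5145,-.038]))).round(4)
for n in sys.argv[1:]:
    s=snap(n,'k_%s_%.2f.png'%(n,robot.get_obs()['time'])); B=(220,400,120,320)
    y,c=blob(s,(25,150,120),(35,255,255),B); print(n,'yellow',y,cv2.contourArea(c),L(ray(s,y,.063)))
    b,c=blob(s,(105,150,60),(125,255,255),(270,340,195,235) if n=='scene' else (300,370,185,250)); print('blue',b,cv2.contourArea(c),L(ray(s,b,.04)),[L(ray(s,q[0],.04)) for q in cv2.boxPoints(cv2.minAreaRect(c))[:,None]])
    w,c=blob(s,(0,0,185),(180,60,255),B); 
    if n=='top': print('white',cv2.contourArea(c),np.array([L(ray(s,q,.055)) for q in cv2.boxPoints(cv2.minAreaRect(c))]).tolist())
o=robot.get_obs(); print(o['time'],o['tool_pos'],L(o['tool_pos']),o['wrist_force'])
E
python3 chk.py scene
```

```text
scene yellow [318.79310345 155.77241379] 72.5 [0.0176 0.1107]
blue [301.62275986 211.14157706] 186.0 [ 0.008  -0.0077] [array([-0.0246, -0.0253]), array([-0.0303,  0.0257]), array([0.0268, 0.026 ]), array([ 0.0303, -0.0247])]
10.1667 [0.46942754 0.03011612 0.02629192] [0.0021 0.0817] [ 0.24947523  0.27222732 -0.05775113]
```

The cover is at about 94 mm and the battery is fully visible. I'll back off, rise and clear away for the final check.

>>> step_arm(plan=[[[6, -8, 0, 0, 0], [6, -8, 0, 0, 0], [6, -8, 35, 0, 0], [6, -8, 75, 0, 0], [6, -8, 110, 0, 0], [0, -45, 120, 0, 0], [-10, -85, 120, 0, 0], [-20, -125, 120, 0, 0]]])

```text
time: 10.83
tool_pos: [0.4507, -0.0968, 0.1483]
ee_rot: [3.139, 0.003, 2.184]
wrist_force: [1.1, -0.4, 0.4]
width: 0.0002
```

>>> step_arm(plan=[[[-30, -240, 0, 0, 0], [-30, -240, 0, 0, 0], [-30, -240, 0, 0, 0], [-30, -240, 0, 0, 0], [-30, -240, 0, 0, 0], [-30, -240, 0, 0, 0], [-30, -240, 0, 0, 0], [-30, -240, 0, 0, 0]]])

```text
time: 11.5
tool_pos: [0.4189, -0.3371, 0.1456]
ee_rot: [3.141, -0.002, 2.178]
wrist_force: [0.2, 0.3, -0.4]
width: 0.0003
```

```bash
python3 chk.py top scene; python3 - <<'E'
import cv2,glob,numpy as np
a=cv2.imread('pics/top1.png').astype(int)
b=cv2.imread(sorted(glob.glob('pics/k_top*'))[-1]).astype(int)
for n,(x0,x1,y0,y1) in dict(lens=(288,334,120,170),tape=(237,288,166,216),chair=(365,405,118,162),spare=(395,434,184,222),small=(410,454,266,312),red=(220,282,82,136)).items():
    print(n,(abs(a-b).max(2)[y0:y1,x0:x1]>60).sum())
E
```

```text
top yellow [286.4633614  251.21858435] 534.5 [0.0011 0.1103]
blue [336.59137372 217.27274994] 668.5 [ 0.0003 -0.0007] [array([0.0257, 0.0266]), array([ 0.0262, -0.0257]), array([-0.0246, -0.0258]), array([-0.025 ,  0.0262])]
white 2058.5 [[0.0435, 0.1655], [0.0447, 0.0565], [-0.0442, 0.0555], [-0.0447, 0.1633]]
scene yellow [310.10652921 154.86323024] 242.5 [0.001  0.1099]
blue [298.3408087  209.51512063] 490.5 [ 0.0015 -0.0052] [array([-0.0244, -0.0261]), array([-0.0308,  0.0244]), array([0.0267, 0.0261]), array([ 0.0309, -0.0242])]
11.6 [ 0.41962628 -0.3348895   0.14606682] [-0.248  -0.1888] [ 0.39715691 -0.09971947 -0.10704367]
lens 0
tape 0
chair 0
spare 0
small 0
red 0
```

The cover is at y ≈ 96 mm: its rear edge is at 56 mm, past the well edge at 30. It lies flat and straight, and nothing else moved. Handing in.

```bash
python3 -c "
from bench import robot
print(robot.close_job())"
```

```text
the job is handed in; nothing more can be done
None
```

The battery well is open: I pressed the orange tab fully in, then pushed the cover by its yellow step about 96 mm along the rails. I backed the finger off and handed the job in at about 11.6 s.

- **Tab:** it travelled about 11 mm from first contact to the stop, where the force rose to 11 N. Its resistance on the way read 2–3 N, a little less than the 4 N given.
- **Cover:** in the last top view its rear edge is at lamp y ≈ 56 mm, past the well edge at 30 mm. It looks straight and flat on the rails, 89 mm wide at its proper height, and short of the 125 mm where its front edge would overhang. Both cameras put the yellow step in the same place (lamp y ≈ 110 mm), and the whole blue battery is visible.
- **Bystanders:** the areas around the lens, tape, chair, spare battery and both look-alike covers show no change from the first picture.
- **A disagreement:** the real fingertips were about 34 mm higher than the reported tool height. I found this by touch and camera and allowed for it; the horizontal position agreed.
- **Picture limit:** I had used all 12 pictures by mid-push, so the final checks were done by measurement only, not by eye.

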